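# Clamp a mini computer in its bench bracket with a wing nut

## Robot

A 6-joint arm with a two-finger parallel gripper is mounted at the origin on the work surface. World frame = base frame: x ahead of the robot, y to its left, z up, the work surface at z = 0. Lengths are in m, angles in rad, forces in N, time in s.
With the tool pointing down it reaches from about 0.35 to 0.85 m from the base axis. Payload 8.1 kg.
Tool frame: the origin (TCP) lies at the very end of the fingers, on their centre line; the grasp point (between the pads) lies 19 mm behind it (manip.grasp_offset is the distance from the TCP to the grasp point, in m); z points along the fingers, y is the line along which they close (so a half turn about z gives the same grasp; the last joint's range is limited). The gripper opens to 93 mm and grips with 3 to 60 N. Pads are 15 mm wide; open, the fingers measure 128 mm over their backs; the gripper's body (75 mm by 188 mm) begins 65 mm behind the grasp point.
Start: joints at [1.061, 0.13, 1.488, -0, 1.523, -0.085], TCP at [0.247, 0.547, 0.219] pointing down, gripper open.
Joint ranges: [-2.96, 2.96], [-0.89, 2.26], [0.02, 2.5], [-1.34, 4.48], [0, 2.73], [-2.66, 2.66]. Speed limits (rad/s): [2.39, 2.39, 2.79, 3.14, 3.14, 3.14].

## Interface

Orientations are given as a 3x3 rotation matrix whose columns are the frame's x, y, z axes.
In Python, from workcell import observe, viewer, manip gives the robot as it stands. The module is installed in compiled form; this text tells all that it offers.
- The arm moves only by the tool play_rows, never from a script. Its argument "moves" is one flat list of numbers, 7 for each row, row after row: the finger opening in mm, from 0 to 93, then the shift along the tool's x, y, z in mm, then the turn, a rotation vector about the tool's x, y, z in rad. A call has 1 to 10 rows; each row is the pose to reach, as a shift and turn from the pose commanded when the call began, along the tool's axes at that moment; what a row does not reach only later rows make up. A row lasts 1/12 s, in which the tool goes at most 41.7 mm and 7.16 degrees, less where a joint would pass 70% of its speed; a pose out of reach is approached as far as the arm can. A call with a gripper value outside its range is refused whole. The fingers move at their own pace and stop on an object; the grip force is fixed at half the most. Time passes only in rows, so rows that repeat a pose let the fingers close. It gives the time, the measured TCP pose, the force, the opening and the grip force at its end, in the units of the state.
- observe(): the state, without advancing time (a new reading comes with each control period).
- viewer.snapshot(name): name is "side" or "top"; returns the picture (384x512x3 uint8, blue, green, red); there is no depth.
- viewer.get_calibration(name): a dict with "camera_matrix" (3x3 intrinsics, pixels), "extrinsics" (4x4, takes a point from world to camera coordinates). Camera axes: x right, y down, z forward; pixel columns grow to the right and rows downward; lengths in m; the calibration is good to about 2 mm. A picture is of the moment at which its call begins. get_calibration takes no time and is no camera call.
- manip.close_job(): hands the job in; it is judged then, once.
The state is a dict: "clock": time; "joint_pos": joint angles; "qvel": joint speeds; "joint_efforts": joint torques, N m; "tcp_pos": TCP position; "tool_rot": TCP orientation; "wrist_force": force on the tool from outside, world axes, zero at the start; "moment": the same for the moment, N m; "opening": finger opening in m; "grip_force": force on a finger pad.
Only numpy, scipy, OpenCV 4.12 (cv2) and the standard library are available. Lean on these libraries where they do the work, as an engineer would, in place of code of your own. Each camera call takes 0.05 s, during which the arm holds its last target. There are 200 camera calls.

## Task

Push the mini computer along its tray until it sits fully home against the end stop, then tighten the wing nut clockwise, in short arcs between the guard plate and the post, until the clamp bar holds the computer's lid firmly snug. Do not overtighten, press the computer only gently, do not knock the guard plate or post, and leave the mug, the power brick and the drive alone.

Things in the scene. Friction and masses are not known exactly. Their poses are not given: they have to be found in the camera images.
- bracket: Fixed aluminium tray 150 (x) x 290 (y) x 4 mm. Origin: tray centre at counter level, under the computer's centre when home; x across the tray, y the way the computer is pushed home. Rails at x = +-62.5 mm, 10 mm above the tray, guide the computer with 2 mm play; the -y end is open. End stop: face at y = 57.5 mm, top 34 mm above the counter. The nut's stud stands at x = 0, y = 98 mm.
- guard: Fixed upright guard plate beside the nut, 5 x 74 x 114 mm. Origin: on its face towards the nut, half-way along its foot, 4 mm above the counter (bracket x = -39, y = 105 mm); top 118 mm above the counter. The other side of the nut, bracket +x, is open, and so is the -y side above the bar. Must not be struck (30 N).
- post: Fixed round steel post beside the nut, 12 mm diameter, 112 mm tall. Origin on its axis, at its foot, 4 mm above the counter (bracket x = 4, y = 149.5 mm). Must not be struck (30 N).
- minipc: The mini computer: black lid, aluminium sides, 115 x 115 x 45 mm, 0.45 to 0.9 kg, loose on the tray, 25 to 50 mm short of the end stop at first. Origin at the centre of its underside, z up, x and y along the bracket's. Home: its origin at y = 0 in the bracket's frame. It slides at about 2 to 7 N; fingers pressing it above 30 N damage it.
- bar: Steel clamp bar, 34 x 96 x 8 mm, on the stud under the nut, held up by a light spring; it only moves up and down with the nut (1.5 mm per rad). Origin on the stud's axis, mid thickness. It reaches 76 mm towards bracket -y, over the lid of the computer when home, and 20 mm towards +y. A rubber foot under it at y = -58 mm clears the lid by 2 to 5 mm at first.
- wing: Steel wing nut. Origin on the stud's axis, under its flange (about 70 mm above the counter, sinking 1.5 mm per rad), z up, x along the wings. Hub 20 mm across, 16 mm high; two upright wings 8 mm thick, 64 mm tip to tip, 8 to 32 mm above the origin. Tightens clockwise from above: first 1.3 to 3.5 rad at 0.1 N m, then 0.2 N m more per rad. Snug: 0.3 to 0.42 N m; above 0.55 overtight. Stays put.
- mug: White mug, 80 mm across, 92 mm high, origin at the centre of its underside. Not to be disturbed.
- brick: Black power brick, 50 x 105 x 30 mm, origin at the centre of its underside. Not to be disturbed.
- drive: Grey external drive, 75 x 110 x 16 mm, origin at the centre of its underside. Not to be disturbed.
There are look-alikes about, which are no part of the job. Of the things like the minipc, leave any that is green or red; of the rest the smaller one is meant.

How it is judged:
By the outcome, as a careful person would: the job done as asked, in the order asked, and still so for the second after the job is handed in, with the robot touching nothing.
It also fails if it takes over 67 s, if anything falls off the work surface, if the arm or the gripper's body presses on something with over 40 N, if the wrist force passes 120 N, or if a joint passes its speed limit or range.

## Working session

There is one attempt and no reset: what is moved stays moved. The work goes in short steps, Python scripts to look and compute and a tool call to move; the robot and the scene stay as the last step left them, time stands still between calls to the robot, and variables do not carry over. Pictures are saved under pics/ and viewed, at most 10 in all, crops included, and the job is handed in when it is done.

Besides the shell and the picture viewer there is one more tool, called after ">>>" in YAML: its name, and indented under it one key for each argument. play_rows: Moves the arm, as the interface text tells. Its arguments: {"type":"object","properties":{"moves":{"type":"array","items":{"type":"number"}}},"required":["moves"]}

```bash
mkdir -p pics
python3 - <<'E'
from workcell import observe, viewer, manip
import cv2,numpy as np
for n in("top","side"):
    cv2.imwrite(f"pics/{n}0.png",cv2.resize(viewer.snapshot(n),(800,600),interpolation=cv2.INTER_CUBIC))
    c=viewer.get_calibration(n);print(c["camera_matrix"].round(1).tolist(),c["extrinsics"].round(3).tolist())
s=observe();print(s["clock"],s["tcp_pos"],s["tool_rot"],s["opening"],manip.grasp_offset)
E
```

```text
[[475.7, 0.0, 255.7], [0.0, 475.7, 181.7], [0.0, 0.0, 1.0]] [[0.006, -1.0, -0.015, -0.004], [-0.993, -0.004, -0.117, 0.537], [0.117, 0.015, -0.993, 1.177], [0.0, 0.0, 0.0, 1.0]]
[[361.0, 0.0, 258.1], [0.0, 361.0, 191.8], [0.0, 0.0, 1.0]] [[0.814, -0.581, 0.005, -0.445], [-0.363, -0.515, -0.776, 0.267], [0.453, 0.63, -0.63, 0.778], [0.0, 0.0, 0.0, 1.0]]
0.1 [0.24700764 0.54624658 0.21770992] [[-9.11123054e-01  4.12133599e-01 -8.22745981e-04]
 [ 4.12134388e-01  9.11121965e-01 -1.41813928e-03]
 [ 1.65159089e-04 -1.63118130e-03 -9.99998656e-01]] 0.09292207923245102 0.0188
```

View pics/top0.png

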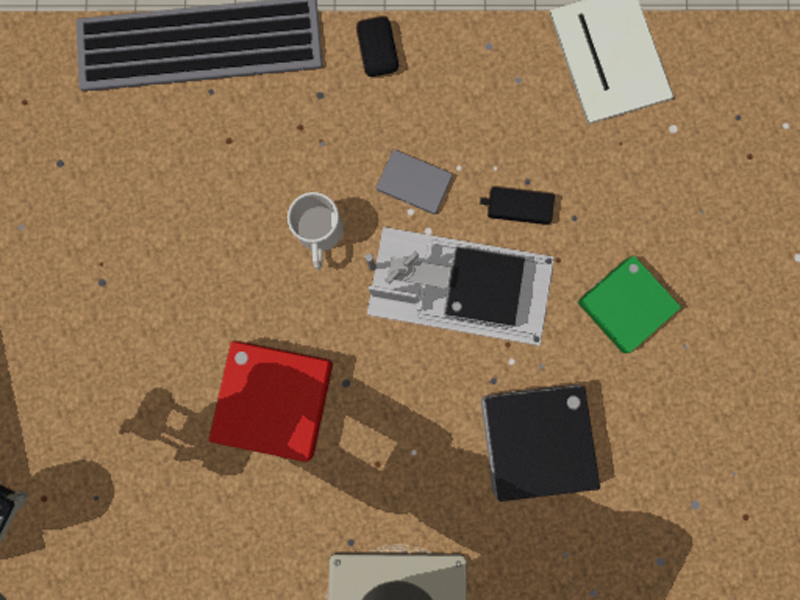

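View pics/side0.png

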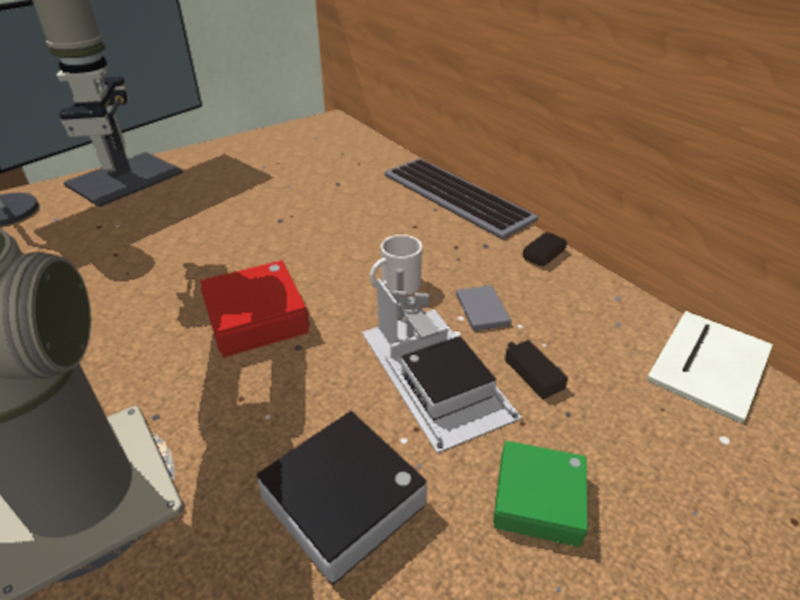

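The things that could be taken for the minipc are the small black box on the tray (top view 487,286), the large black box (545,440), the green box (630,304) and the red box (270,400). I choose the small black one on the tray. Next is one close crop to check it and measure.

```bash
cat > h.py <<'E'
from workcell import observe, viewer, manip
import cv2,numpy as np
def ray(n,uv,z):
    c=viewer.get_calibration(n);K=c["camera_matrix"];E=c["extrinsics"];R=E[:3,:3];t=E[:3,3]
    o=-R.T@t;d=R.T@np.linalg.inv(K)@np.array([uv[0],uv[1],1.]);return o+d*(z-o[2])/d[2]
def proj(n,p):
    c=viewer.get_calibration(n);q=c["camera_matrix"]@(c["extrinsics"]@np.append(p,1))[:3];return q[:2]/q[2]
def crop(n,x,y,w,h,name,s=6):
    im=viewer.snapshot(n)[y:y+h,x:x+w];cv2.imwrite(f"pics/{name}.png",cv2.resize(im,(w*s,h*s),interpolation=cv2.INTER_CUBIC))
E
python3 - <<'E'
from h import *
crop("top",228,138,132,90,"c1")
E
```

```text
(no output)
```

View pics/c1.png

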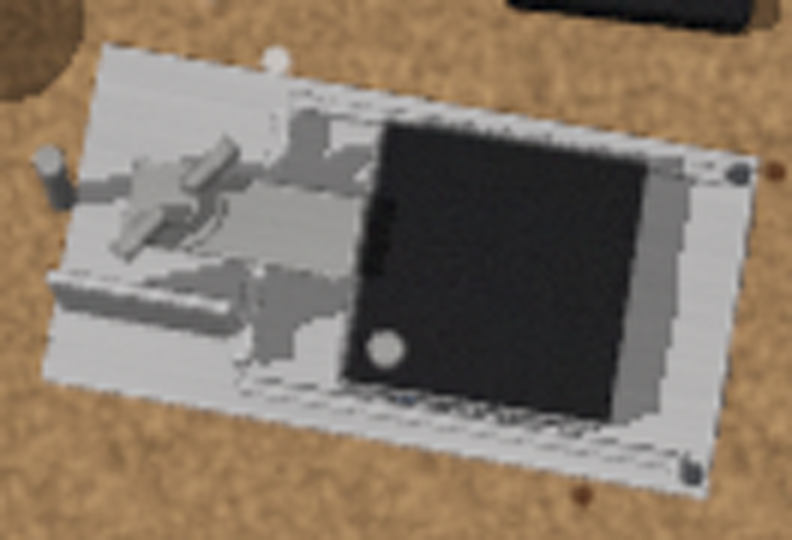

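The crop shows the small black lid spanning (343-645, 122-418) on the tray, with the wing tips at (228,148) and (125,248), the guard at (145,305) and the post at (45,160). The choice is confirmed.

Run:
```python
from h import *
f=lambda p:(p[0]/6+228-.42,p[1]/6+138-.42)
C=np.array([ray("top",f(p),.004) for p in[(106,43),(756,157),(706,496),(43,380)]])
L=np.array([ray("top",f(p),.049) for p in[(384,122),(645,160),(611,418),(343,380)]])
W=np.array([ray("top",f(p),.102) for p in[(228,148),(125,248)]])
yd=(C[0]-C[1]+C[3]-C[2]);yaw=np.arctan2(-yd[0],yd[1]);c=C.mean(0)
print("tray",C.round(4).tolist(),c,yaw, np.linalg.norm(C[0]-C[1]),np.linalg.norm(C[1]-C[2]))
# tray rigid fit
R=np.array([[np.cos(yaw),-np.sin(yaw)],[np.sin(yaw),np.cos(yaw)]])
b=lambda P:(np.atleast_2d(P)[:,:2]-c[:2])@R
print("lid",(b(L)*1e3).round(1).tolist(),(b(L.mean(0))*1e3).round(1))
print("wing",(b(W)*1e3).round(1).tolist(),(b(W.mean(0))*1e3).round(1))
w=b(W);print("wing ang bracket",np.degrees(np.arctan2(*(w[0]-w[1])[::-1])))
P=ray("top",f((46,155)),.116);print("post",b(P)*1e3)
G=[ray("top",f(p),.118) for p in[(50,272),(228,306)]];print("guard",b(np.array(G))*1e3)
for p in[(0,0),(0,98),(4,149.5)]:print(p,c[:2]+R@np.array(p)/1e3)
s=observe();print(s["tcp_pos"],np.degrees(np.arctan2(s["tool_rot"][1,1],s["tool_rot"][0,1])))
```

```text
tray [[0.6376, 0.0271, 0.004], [0.5883, -0.2554, 0.004], [0.4414, -0.2314, 0.004], [0.4898, 0.053, 0.004]] [ 0.53928817 -0.10168566  0.004     ] -0.17075903675297335 0.28682336411064185 0.1487647535487357
lid [[53.6, 19.6], [56.7, -90.5], [-52.4, -93.6], [-56.2, 18.2]] [[  0.4 -36.6]]
wing [[23.0, 80.9], [-23.9, 114.4]] [[-0.4 97.6]]
wing ang bracket -35.51714296271108
post [[  5.55692662 151.0421223 ]]
guard [[-40.21784926 140.91436621]
 [-41.25629259  69.69691631]]
(0, 0) [ 0.53928817 -0.10168566]
(0, 98) [ 0.55594135 -0.00511097]
(4, 149.5) [0.56863459 0.0449603 ]
[0.24703552 0.546303   0.21781552] 65.65923988345453
```

```bash
cat >> h.py <<'E'
from scipy.spatial.transform import Rotation as Ro
c=np.array([.53929,-.10169]);yaw=-.17076
R2=np.array([[np.cos(yaw),-np.sin(yaw)],[np.sin(yaw),np.cos(yaw)]])
def row(bx,by,z,ang,ref=None):
    "target bracket mm, z mm, tool-y angle in bracket frame (deg) -> shift mm, rotvec"
    s=observe();p0,R0=ref or (s["tcp_pos"],np.array(s["tool_rot"]))
    p=np.append(c+R2@np.array([bx,by])/1e3,z/1e3);a=np.radians(ang)+yaw
    y=np.array([np.cos(a),np.sin(a),0]);zz=np.array([0,0,-1.]);R=np.c_[np.cross(y,zz),y,zz]
    return (R0.T@(p-p0)*1e3).round(1).tolist()+Ro.from_matrix(R0.T@R).as_rotvec().round(3).tolist()
def st():
    s=observe();b=(s["tcp_pos"][:2]-c)@R2*1e3
    ty=s["tool_rot"][:,1];print("t",round(s["clock"],2),"br",b.round(1),"z",round(s["tcp_pos"][2]*1e3,1),"ang",np.degrees(np.arctan2(ty[1],ty[0])-yaw).round(1),"F",np.round(s["wrist_force"],1),"M",np.round(s["moment"],3),"open",round(s["opening"]*1e3,1),"grip",s["grip_force"],"q6",np.round(s["joint_pos"][5],2))
E
python3 -c "
from h import *
st();print(row(0,-128,210,0))"
```

```text
t 0.15 br [-398.1  588.9] z 217.8 ang 75.4 F [-1.2 -0.4  0. ] M [ 0.024  0.023 -0.009] open 92.7 grip 0.0 q6 -0.09
[-565.5, -593.8, 8.6, -0.001, 0.001, 1.317]
```

>>> play_rows:
  moves: [40, -565, -594, 8, 0, 0, 1.317, 40, -565, -594, 8, 0, 0, 1.317, 40, -565, -594, 8, 0, 0, 1.317, 40, -565, -594, 8, 0, 0, 1.317, 40, -565, -594, 8, 0, 0, 1.317, 40, -565, -594, 8, 0, 0, 1.317, 40, -565, -594, 8, 0, 0, 1.317, 40, -565, -594, 8, 0, 0, 1.317, 40, -565, -594, 8, 0, 0, 1.317, 40, -565, -594, 8, 0, 0, 1.317]

```text
clock: 0.98
tcp_pos: [0.3845, 0.1514, 0.2145]
tool_rot: [[0.11, 0.994, 0.0], [0.994, -0.11, 0.0], [0.0, 0.0, -1.0]]
wrist_force: [1.5, 1.0, 0.5]
opening: 0.0402
grip_force: 0.0
```

```bash
python3 -c "
from h import *
st();print(row(0,-128,210,0))"
```

```text
t 0.98 br [-195.6  223.1] z 214.5 ang 3.5 F [1.5 1.  0.5] M [-0.082 -0.02  -0.019] open 40.2 grip 0.0 q6 0.36
[-362.4, 173.8, 4.5, 0.0, -0.0, 0.061]
```

>>> play_rows:
  moves: [40, -362, 174, 4, 0, 0, 0.06, 40, -362, 174, 4, 0, 0, 0.06, 40, -362, 174, 4, 0, 0, 0.06, 40, -362, 174, 4, 0, 0, 0.06, 40, -362, 174, 4, 0, 0, 0.06, 40, -362, 174, 4, 0, 0, 0.06, 40, -362, 174, 4, 0, 0, 0.06, 40, -362, 174, 4, 0, 0, 0.06, 40, -362, 174, 4, 0, 0, 0.06, 40, -362, 174, 4, 0, 0, 0.06]

```text
clock: 1.82
tcp_pos: [0.5201, -0.2285, 0.2099]
tool_rot: [[0.165, 0.986, -0.0], [0.986, -0.165, -0.001], [-0.001, -0.0, -1.0]]
wrist_force: [0.7, -0.1, 0.6]
opening: 0.0401
grip_force: 0.0
```

```bash
python3 -c "
from h import *
st();print(row(0,-128,100,0));print(row(0,-128,24,0))"
```

```text
t 1.82 br [   2.7 -128.2] z 209.9 ang 0.3 F [ 0.7 -0.1  0.6] M [-0.004  0.137  0.019] open 40.1 grip 0.0 q6 -0.34
[0.3, -2.6, 109.9, -0.0, 0.001, 0.005]
[0.4, -2.6, 185.9, -0.0, 0.001, 0.005]
```

>>> play_rows:
  moves: [40, 0, -3, 40, 0, 0, 0.005, 40, 0, -3, 80, 0, 0, 0.005, 40, 0, -3, 115, 0, 0, 0.005, 40, 0, -3, 145, 0, 0, 0.005, 40, 0, -3, 170, 0, 0, 0.005, 40, 0, -3, 186, 0, 0, 0.005, 40, 0, -3, 186, 0, 0, 0.005, 40, 0, -3, 186, 0, 0, 0.005]

```text
clock: 2.48
tcp_pos: [0.516, -0.2238, 0.0236]
tool_rot: [[0.168, 0.986, -0.003], [0.986, -0.168, 0.001], [0.001, -0.003, -1.0]]
wrist_force: [0.1, -0.1, 0.9]
opening: 0.0403
grip_force: 0.0
```

>>> play_rows:
  moves: [40, 4, 0, 0, 0, 0, 0, 40, 8, 0, 0, 0, 0, 0, 40, 12, 0, 0, 0, 0, 0, 40, 15, 0, 0, 0, 0, 0, 40, 18, 0, 0, 0, 0, 0, 40, 21, 0, 0, 0, 0, 0, 40, 24, 0, 0, 0, 0, 0, 40, 27, 0, 0, 0, 0, 0, 40, 30, 0, 0, 0, 0, 0, 40, 32, 0, 0, 0, 0, 0]

```text
clock: 3.32
tcp_pos: [0.5228, -0.1936, 0.0252]
tool_rot: [[0.168, 0.986, 0.001], [0.986, -0.168, -0.002], [-0.002, 0.001, -1.0]]
wrist_force: [-1.0, -5.1, 1.4]
opening: 0.0397
grip_force: 2.8
```

```bash
python3 -c "
from h import *
st()"
```

```text
t 3.32 br [ -0.7 -93.4] z 25.2 ang 0.1 F [-1.  -5.1  1.4] M [-0.93   0.266  0.022] open 39.7 grip 2.7561670169234276 q6 -0.28
```

>>> play_rows:
  moves: [40, 2, 0, 0, 0, 0, 0, 40, 4, 0, 0, 0, 0, 0, 40, 6, 0, 0, 0, 0, 0, 40, 8, 0, 0, 0, 0, 0, 40, 10, 0, 0, 0, 0, 0, 40, 12, 0, 0, 0, 0, 0, 40, 14, 0, 0, 0, 0, 0, 40, 16, 0, 0, 0, 0, 0, 40, 18, 0, 0, 0, 0, 0, 40, 20, 0, 0, 0, 0, 0]

```text
clock: 4.15
tcp_pos: [0.5261, -0.1741, 0.0252]
tool_rot: [[0.168, 0.986, 0.001], [0.986, -0.168, -0.002], [-0.002, 0.001, -1.0]]
wrist_force: [-0.7, -5.6, 1.8]
opening: 0.0395
grip_force: 2.7
```

Run:
```python
from h import *
st();crop("top",228,138,132,90,"c2")
```

```text
t 4.15 br [ -0.7 -73.6] z 25.2 ang 0.1 F [-0.7 -5.6  1.8] M [-1.017  0.281  0.006] open 39.5 grip 2.748633362352848 q6 -0.24
```

View pics/c2.png

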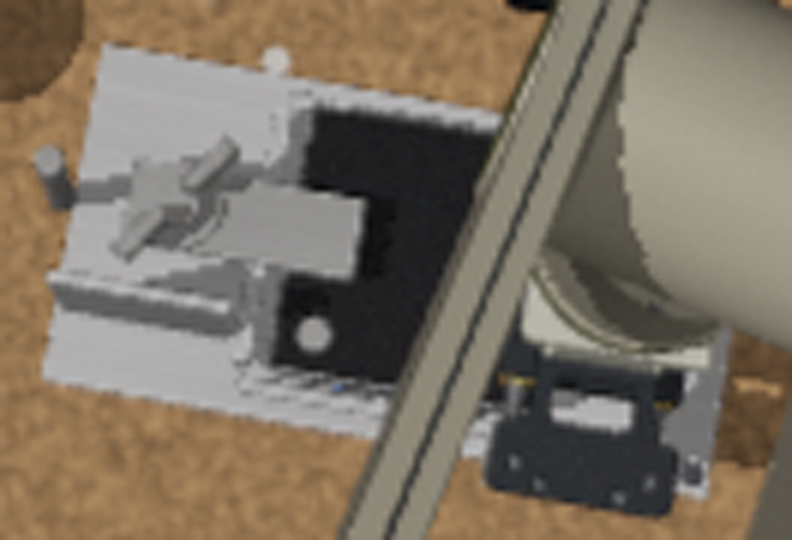

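The lid's front edge is now at (312,108)–(272,362), so about 8 mm remain. I'll push slowly and watch the force.

>>> play_rows:
  moves: [40, 1, 0, 0, 0, 0, 0, 40, 2, 0, 0, 0, 0, 0, 40, 3, 0, 0, 0, 0, 0, 40, 4, 0, 0, 0, 0, 0, 40, 5, 0, 0, 0, 0, 0, 40, 6, 0, 0, 0, 0, 0]

```text
clock: 4.7
tcp_pos: [0.5271, -0.1681, 0.0251]
tool_rot: [[0.168, 0.986, 0.001], [0.986, -0.168, -0.002], [-0.002, 0.001, -1.0]]
wrist_force: [-1.4, -6.0, 2.3]
opening: 0.0398
grip_force: 2.9
```

>>> play_rows:
  moves: [40, 0.5, 0, 0, 0, 0, 0, 40, 1, 0, 0, 0, 0, 0, 40, 1.5, 0, 0, 0, 0, 0, 40, 2, 0, 0, 0, 0, 0]

```text
clock: 5.03
tcp_pos: [0.5272, -0.1673, 0.0252]
tool_rot: [[0.169, 0.986, 0.0], [0.986, -0.169, -0.003], [-0.003, 0.001, -1.0]]
wrist_force: [-3.2, -12.5, 2.7]
opening: 0.0403
grip_force: 6.5
```

>>> play_rows:
  moves: [40, 0.5, 0, 0, 0, 0, 0, 40, 1, 0, 0, 0, 0, 0, 40, 1, 0, 0, 0, 0, 0]

```text
clock: 5.28
tcp_pos: [0.527, -0.1672, 0.0252]
tool_rot: [[0.169, 0.986, -0.0], [0.986, -0.169, -0.005], [-0.005, 0.001, -1.0]]
wrist_force: [-4.2, -15.2, 2.1]
opening: 0.0401
grip_force: 7.6
```

Run:
```python
from h import *
st()
```

```text
t 5.28 br [ -1.  -66.6] z 25.2 ang 0.1 F [ -4.2 -15.2   2.1] M [-2.555  0.709 -0.182] open 40.1 grip 7.567748911678791 q6 -0.23
```

It is hard against the stop: the force rises with no motion. Backing off and lifting.

>>> play_rows:
  moves: [40, -4, 0, 0, 0, 0, 0, 40, -12, 0, 0, 0, 0, 0, 40, -20, 0, 0, 0, 0, 0, 40, -20, 0, -25, 0, 0, 0, 40, -20, 0, -60, 0, 0, 0, 40, -20, 0, -100, 0, 0, 0, 40, -20, 0, -140, 0, 0, 0, 40, -20, 0, -155, 0, 0, 0, 40, -20, 0, -155, 0, 0, 0]

```text
clock: 6.03
tcp_pos: [0.5268, -0.1855, 0.1857]
tool_rot: [[0.168, 0.986, 0.009], [0.986, -0.168, -0.004], [-0.002, 0.009, -1.0]]
wrist_force: [0.2, -0.5, 0.9]
opening: 0.0402
grip_force: 0.0
```

Run:
```python
from h import *
st();crop("top",228,138,132,90,"c3");crop("side",225,150,130,140,"c3s",4)
a=np.radians(-35.5);print(row(18*np.cos(a),98+18*np.sin(a),180,54.5))
```

```text
t 6.03 br [  2.  -84.7] z 185.7 ang 0.1 F [ 0.2 -0.5  0.9] M [-0.057  0.109 -0.06 ] open 40.2 grip 0.0 q6 -0.26
[171.5, 15.8, 0.0, 0.001, 0.001, -0.95]
```

View pics/c3s.png

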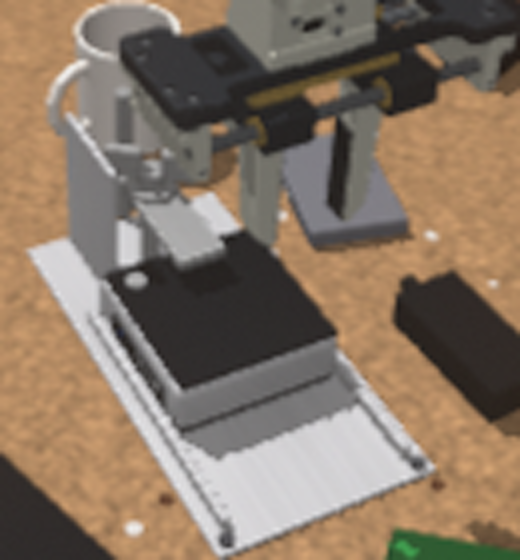

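>>> play_rows:
  moves: [30, 40, 4, 0, 0, 0, -0.12, 30, 80, 8, 0, 0, 0, -0.24, 30, 120, 12, 0, 0, 0, -0.36, 30, 172, 16, 0, 0, 0, -0.48, 30, 172, 16, 0, 0, 0, -0.6, 30, 172, 16, 0, 0, 0, -0.72, 30, 172, 16, 0, 0, 0, -0.84, 30, 172, 16, 0, 0, 0, -0.95, 30, 172, 16, 0, 0, 0, -0.95, 30, 172, 16, 0, 0, 0, -0.95]

```text
clock: 6.97
tcp_pos: [0.5674, -0.0169, 0.1773]
tool_rot: [[-0.701, 0.713, -0.004], [0.713, 0.701, 0.001], [0.003, -0.002, -1.0]]
wrist_force: [-0.0, 0.7, -0.4]
opening: 0.03
grip_force: 0.0
```

Run:
```python
from h import *
st();crop("side",225,130,100,100,"c4s",6)
a=np.radians(-35.5);print(row(18*np.cos(a),98+18*np.sin(a),84,54.5))
for r,z in((32,102),(32,78),(-32,102),(-32,78)):
  p=np.append(c+R2@np.array([r*np.cos(a),98+r*np.sin(a)])/1e3,z/1e3);print((proj("side",p)-[225,130])*6)
p=observe()["tcp_pos"];print("tcp",(proj("side",p)-[225,130])*6)
```

```text
t 6.97 br [13.3 88.3] z 177.3 ang 54.3 F [-0.   0.7 -0.4] M [-0.051  0.014 -0.047] open 30.0 grip 0.0 q6 -0.9
[-1.5, 0.2, 93.8, -0.002, -0.002, -0.004]
[294.43171429 353.84323793]
[292.67220983 395.58105176]
[152.24903457 338.0582453 ]
[152.69516036 379.68861097]
tcp [264.40544208 209.37522279]
```

View pics/c4s.png

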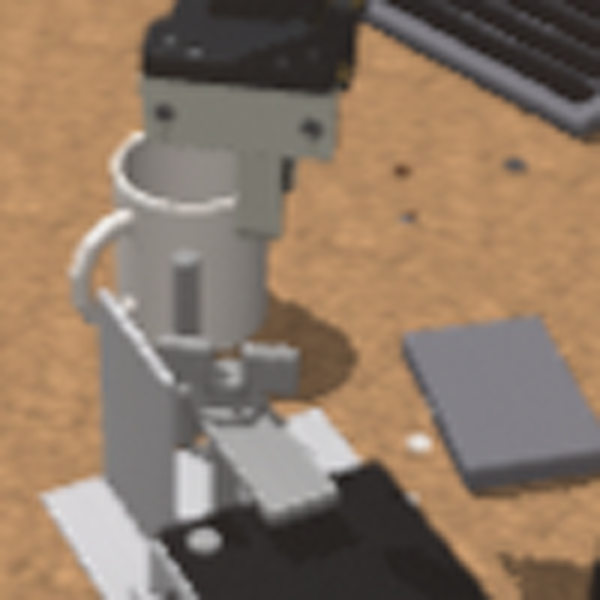

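The predicted wing tips match the picture (right wing 297,350; wings separate from the hub). Descending onto the near wing and gripping.

>>> play_rows:
  moves: [30, -2, 0, 35, 0, 0, 0, 30, -2, 0, 65, 0, 0, 0, 30, -2, 0, 85, 0, 0, 0, 30, -2, 0, 93, 0, 0, 0, 30, -2, 0, 93, 0, 0, 0, 10, -2, 0, 93, 0, 0, 0, 4, -2, 0, 93, 0, 0, 0, 4, -2, 0, 93, 0, 0, 0, 4, -2, 0, 93, 0, 0, 0, 4, -2, 0, 93, 0, 0, 0]

```text
clock: 7.85
tcp_pos: [0.5709, -0.0191, 0.0883]
tool_rot: [[-0.704, 0.71, 0.002], [0.71, 0.704, -0.001], [-0.002, 0.001, -1.0]]
wrist_force: [-1.9, -3.2, 5.8]
opening: 0.008
grip_force: 30.0
```

```bash
cat >> h.py <<'E'
SX,SY=0,98.
def tq():
    s=observe();S=c+R2@np.array([SX,SY])/1e3;d=s["tcp_pos"][:2]-S
    f=s["wrist_force"];print("torque about stud",round(s["moment"][2]+d[0]*f[1]-d[1]*f[0],3),"r",np.linalg.norm(d).round(4),"phi br",np.degrees(np.arctan2(d[1],d[0])-yaw).round(1))
def arc(th,n,r=None,dz=1.5):
    "rows in current tool frame, clockwise th rad total about the stud; grip at radius r dir +/-x"
    s=observe();S=c+R2@np.array([SX,SY])/1e3;R0=np.array(s["tool_rot"])
    v=R0.T@np.append(S-s["tcp_pos"][:2],0)*1e3  # stud in tool axes
    for k in range(1,n+1):
        t=th*k/n;M=Ro.from_rotvec([0,0,t]).as_matrix();q=v-M@v
        print([round(x,1) for x in(q[0],q[1],dz*t)],round(t,3))
E
python3 - <<'E'
from h import *
st();tq();arc(1.0,10)
E
```

```text
t 7.85 br [17.2 86.8] z 88.3 ang 54.5 F [-1.9 -3.2  5.8] M [-0.555  0.348  0.072] open 8.0 grip 30.00345468521118 q6 -0.9
torque about stud -0.002 r 0.0205 phi br -33.2
[np.float64(0.0), np.float64(-2.1), 0.2] 0.1
[np.float64(0.2), np.float64(-4.1), 0.3] 0.2
[np.float64(0.7), np.float64(-6.1), 0.4] 0.3
[np.float64(1.3), np.float64(-8.0), 0.6] 0.4
[np.float64(2.1), np.float64(-9.9), 0.8] 0.5
[np.float64(3.1), np.float64(-11.7), 0.9] 0.6
[np.float64(4.3), np.float64(-13.4), 1.0] 0.7
[np.float64(5.6), np.float64(-14.9), 1.2] 0.8
[np.float64(7.1), np.float64(-16.4), 1.4] 0.9
[np.float64(8.7), np.float64(-17.6), 1.5] 1.0
```

>>> play_rows:
  moves: [4, 0, -2.1, 0, 0, 0, 0.1, 4, 0.2, -4.1, 0, 0, 0, 0.2, 4, 0.7, -6.1, 0, 0, 0, 0.3, 4, 1.3, -8, 0, 0, 0, 0.4, 4, 2.1, -9.9, 0, 0, 0, 0.5, 4, 3.1, -11.7, 0, 0, 0, 0.6, 4, 4.3, -13.4, 0.2, 0, 0, 0.7, 4, 5.6, -14.9, 0.4, 0, 0, 0.8, 4, 7.1, -16.4, 0.5, 0, 0, 0.9, 4, 8.7, -17.6, 0.5, 0, 0, 1.0]

```text
clock: 8.68
tcp_pos: [0.5525, -0.0246, 0.087]
tool_rot: [[0.222, 0.975, 0.003], [0.975, -0.222, 0.0], [0.001, 0.003, -1.0]]
wrist_force: [3.4, 2.2, -2.5]
opening: 0.0077
grip_force: 30.0
```

Run:
```python
from h import *
st();tq();arc(0.9,9)
```

```text
t 8.68 br [-0.1 78.2] z 87.0 ang -3.1 F [ 3.4  2.2 -2.5] M [ 0.047 -0.602  0.08 ] open 7.7 grip 29.98855859041214 q6 0.09
torque about stud 0.14 r 0.0198 phi br -90.2
[np.float64(0.0), np.float64(-2.0), 0.2] 0.1
[np.float64(0.2), np.float64(-3.9), 0.3] 0.2
[np.float64(0.6), np.float64(-5.9), 0.5] 0.3
[np.float64(1.2), np.float64(-7.8), 0.6] 0.4
[np.float64(2.0), np.float64(-9.6), 0.8] 0.5
[np.float64(2.9), np.float64(-11.3), 0.9] 0.6
[np.float64(4.0), np.float64(-12.9), 1.0] 0.7
[np.float64(5.3), np.float64(-14.5), 1.2] 0.8
[np.float64(6.7), np.float64(-15.8), 1.3] 0.9
```

>>> play_rows:
  moves: [4, 0, -2, 0.2, 0, 0, 0.1, 4, 0.2, -3.9, 0.3, 0, 0, 0.2, 4, 0.6, -5.9, 0.5, 0, 0, 0.3, 4, 1.2, -7.8, 0.6, 0, 0, 0.4, 4, 2, -9.6, 0.8, 0, 0, 0.5, 4, 2.9, -11.3, 0.9, 0, 0, 0.6, 4, 4, -12.9, 1, 0, 0, 0.7, 4, 5.3, -14.5, 1.2, 0, 0, 0.8, 4, 5.3, -14.5, 1.2, 0, 0, 0.8]

```text
clock: 9.43
tcp_pos: [0.5398, -0.0156, 0.0858]
tool_rot: [[0.855, 0.519, 0.004], [0.519, -0.855, 0.001], [0.004, 0.001, -1.0]]
wrist_force: [5.8, 2.9, -3.2]
opening: 0.0076
grip_force: 30.0
```

Run:
```python
from h import *
st();tq();arc(0.5,5)
```

```text
t 9.43 br [-14.1  85. ] z 85.8 ang -49.0 F [ 5.8  2.9 -3.2] M [ 0.567 -0.712 -0.013] open 7.6 grip 30.006262063980103 q6 0.9
torque about stud -0.001 r 0.0192 phi br -137.2
[np.float64(0.0), np.float64(-1.9), 0.2] 0.1
[np.float64(0.3), np.float64(-3.8), 0.3] 0.2
[np.float64(0.7), np.float64(-5.7), 0.4] 0.3
[np.float64(1.3), np.float64(-7.5), 0.6] 0.4
[np.float64(2.1), np.float64(-9.3), 0.8] 0.5
```

>>> play_rows:
  moves: [13, 0, 0, 0, 0, 0, 0, 13, 0, 0, 0, 0, 0, 0, 13, 0, 0, -12, 0, 0, 0, 13, 0, 0, -36, 0, 0, 0, 24, 0, 0, -40, 0, 0, 0, 24, 20, 0.5, -40, 0, 0, 0, 24, 39, 1, -40, 0, 0, 0, 24, 39, 1, -40, 0, 0, 0, 24, 39, 1, -40, 0, 0, 0]

```text
clock: 10.18
tcp_pos: [0.5725, 0.0034, 0.125]
tool_rot: [[0.851, 0.525, 0.0], [0.525, -0.851, -0.0], [0.0, 0.0, -1.0]]
wrist_force: [-0.7, -0.0, -0.1]
opening: 0.0243
grip_force: 0.0
```

Run:
```python
from h import *
st();tq();crop("top",228,138,132,90,"c5");a=np.radians(41);print(row(20*np.cos(a),98+20*np.sin(a),84,-49.0))
```

```text
t 10.18 br [ 14.8 109.2] z 125.0 ang -48.5 F [-0.7 -0.  -0.1] M [-0.072  0.162  0.039] open 24.3 grip 0.0 q6 0.93
torque about stud 0.045 r 0.0186 phi br 37.1
[2.1, -1.2, 40.8, -0.0, 0.001, 0.007]
```

View pics/c5.png

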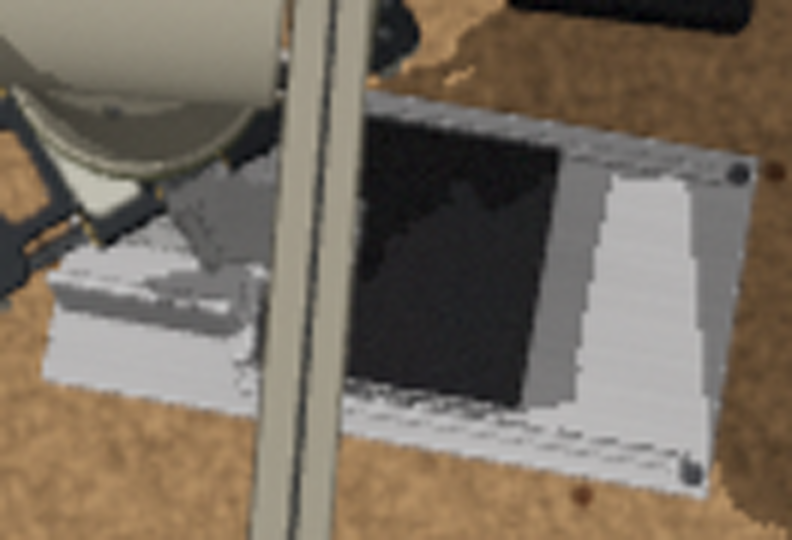

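The minipc stays home (lid rear edge at 560,150 to 522,405), and the gripper is hiding the nut. Descending on the other wing.

>>> play_rows:
  moves: [24, 2, -1, 20, 0, 0, 0, 24, 2, -1, 38, 0, 0, 0, 24, 2, -1, 41, 0, 0, 0, 24, 2, -1, 41, 0, 0, 0, 4, 2, -1, 41, 0, 0, 0, 4, 2, -1, 41, 0, 0, 0, 4, 2, -1, 41, 0, 0, 0, 4, 2, -1, 41, 0, 0, 0]

```text
clock: 10.9
tcp_pos: [0.5741, 0.0051, 0.0853]
tool_rot: [[0.852, 0.524, 0.002], [0.524, -0.852, -0.0], [0.002, 0.001, -1.0]]
wrist_force: [-0.5, 0.6, 3.6]
opening: 0.0077
grip_force: 30.0
```

Run:
```python
from h import *
st();tq();arc(0.5,10)
```

```text
t 10.9 br [ 16.1 111.1] z 85.3 ang -48.6 F [-0.5  0.6  3.6] M [ 0.136  0.318 -0.106] open 7.7 grip 29.997427761554718 q6 0.94
torque about stud -0.091 r 0.0208 phi br 39.1
[np.float64(-0.1), np.float64(1.0), 0.1] 0.05
[np.float64(-0.2), np.float64(2.1), 0.2] 0.1
[np.float64(-0.4), np.float64(3.1), 0.2] 0.15
[np.float64(-0.6), np.float64(4.1), 0.3] 0.2
[np.float64(-0.9), np.float64(5.1), 0.4] 0.25
[np.float64(-1.2), np.float64(6.1), 0.4] 0.3
[np.float64(-1.5), np.float64(7.1), 0.5] 0.35
[np.float64(-2.0), np.float64(8.0), 0.6] 0.4
[np.float64(-2.4), np.float64(9.0), 0.7] 0.45
[np.float64(-2.9), np.float64(9.9), 0.8] 0.5
```

>>> play_rows:
  moves: [4, -0.1, 1, 0.1, 0, 0, 0.05, 4, -0.2, 2.1, 0.2, 0, 0, 0.1, 4, -0.4, 3.1, 0.2, 0, 0, 0.15, 4, -0.6, 4.1, 0.3, 0, 0, 0.2, 4, -0.9, 5.1, 0.4, 0, 0, 0.25, 4, -1.2, 6.1, 0.4, 0, 0, 0.3, 4, -1.5, 7.1, 0.5, 0, 0, 0.35, 4, -2, 8, 0.6, 0, 0, 0.4, 4, -2.4, 9, 0.7, 0, 0, 0.45, 4, -2.9, 9.9, 0.8, 0, 0, 0.5]

```text
clock: 11.73
tcp_pos: [0.577, -0.0043, 0.0845]
tool_rot: [[0.999, 0.05, 0.002], [0.05, -0.999, 0.001], [0.002, -0.001, -1.0]]
wrist_force: [-1.0, 3.8, 4.1]
opening: 0.0078
grip_force: 30.0
```

Run:
```python
from h import *
st();tq();arc(0.5,10)
```

```text
t 11.73 br [ 20.6 102.3] z 84.5 ang -77.4 F [-1.   3.8  4.1] M [0.503 0.309 0.054] open 7.8 grip 30.00532329082489 q6 1.42
torque about stud 0.134 r 0.021 phi br 11.9
[np.float64(-0.0), np.float64(1.1), 0.1] 0.05
[np.float64(-0.1), np.float64(2.1), 0.2] 0.1
[np.float64(-0.3), np.float64(3.1), 0.2] 0.15
[np.float64(-0.5), np.float64(4.2), 0.3] 0.2
[np.float64(-0.7), np.float64(5.2), 0.4] 0.25
[np.float64(-1.0), np.float64(6.2), 0.4] 0.3
[np.float64(-1.4), np.float64(7.2), 0.5] 0.35
[np.float64(-1.8), np.float64(8.2), 0.6] 0.4
[np.float64(-2.2), np.float64(9.1), 0.7] 0.45
[np.float64(-2.7), np.float64(10.1), 0.8] 0.5
```

>>> play_rows:
  moves: [4, 0, 1.1, 0.1, 0, 0, 0.05, 4, -0.1, 2.1, 0.2, 0, 0, 0.1, 4, -0.3, 3.1, 0.2, 0, 0, 0.15, 4, -0.5, 4.2, 0.3, 0, 0, 0.2, 4, -0.7, 5.2, 0.4, 0, 0, 0.25, 4, -1, 6.2, 0.4, 0, 0, 0.3, 4, -1.4, 7.2, 0.5, 0, 0, 0.35, 4, -1.8, 8.2, 0.6, 0, 0, 0.4, 4, -2.2, 9.1, 0.7, 0, 0, 0.45, 4, -2.7, 10.1, 0.8, 0, 0, 0.5]

```text
clock: 12.57
tcp_pos: [0.575, -0.0142, 0.0838]
tool_rot: [[0.9, -0.435, 0.003], [-0.435, -0.9, 0.001], [0.002, -0.002, -1.0]]
wrist_force: [-0.1, 4.9, 4.7]
opening: 0.0075
grip_force: 30.0
```

Run:
```python
from h import *
st();tq();arc(0.5,10)
```

```text
t 12.57 br [20.3 92.3] z 83.8 ang -106.0 F [-0.1  4.9  4.7] M [0.945 0.141 0.065] open 7.5 grip 30.001625418663025 q6 1.91
torque about stud 0.157 r 0.0211 phi br -15.7
[np.float64(-0.0), np.float64(1.1), 0.1] 0.05
[np.float64(-0.1), np.float64(2.1), 0.2] 0.1
[np.float64(-0.2), np.float64(3.1), 0.2] 0.15
[np.float64(-0.4), np.float64(4.2), 0.3] 0.2
[np.float64(-0.6), np.float64(5.2), 0.4] 0.25
[np.float64(-0.9), np.float64(6.2), 0.4] 0.3
[np.float64(-1.2), np.float64(7.2), 0.5] 0.35
[np.float64(-1.6), np.float64(8.2), 0.6] 0.4
[np.float64(-2.0), np.float64(9.2), 0.7] 0.45
[np.float64(-2.5), np.float64(10.1), 0.8] 0.5
```

>>> play_rows:
  moves: [4, 0, 1.1, 0.1, 0, 0, 0.05, 4, -0.1, 2.1, 0.2, 0, 0, 0.1, 4, -0.2, 3.1, 0.2, 0, 0, 0.15, 4, -0.4, 4.2, 0.3, 0, 0, 0.2, 4, -0.6, 5.2, 0.4, 0, 0, 0.25, 4, -0.9, 6.2, 0.4, 0, 0, 0.3, 4, -1.2, 7.2, 0.5, 0, 0, 0.35, 4, -1.6, 8.2, 0.6, 0, 0, 0.4, 4, -2, 9.2, 0.7, 0, 0, 0.45, 4, -2.5, 10.1, 0.8, 0, 0, 0.5]

```text
clock: 13.4
tcp_pos: [0.5687, -0.0217, 0.0834]
tool_rot: [[0.582, -0.813, 0.003], [-0.813, -0.582, 0.002], [0.0, -0.004, -1.0]]
wrist_force: [0.4, 7.2, 5.2]
opening: 0.0075
grip_force: 30.1
```

Run:
```python
from h import *
st();tq();arc(0.2,4)
```

```text
t 13.4 br [15.4 83.9] z 83.4 ang -134.6 F [0.4 7.2 5.2] M [1.308 0.081 0.169] open 7.5 grip 30.066859424114227 q6 2.39
torque about stud 0.269 r 0.0209 phi br -42.5
[np.float64(0.0), np.float64(1.0), 0.1] 0.05
[np.float64(-0.0), np.float64(2.1), 0.2] 0.1
[np.float64(-0.1), np.float64(3.1), 0.2] 0.15
[np.float64(-0.3), np.float64(4.2), 0.3] 0.2
```

>>> play_rows:
  moves: [4, 0, 1, 0.1, 0, 0, 0.05, 4, 0, 2.1, 0.2, 0, 0, 0.1, 4, -0.1, 3.1, 0.2, 0, 0, 0.15, 4, -0.3, 4.2, 0.3, 0, 0, 0.2]

```text
clock: 13.73
tcp_pos: [0.5654, -0.0236, 0.0833]
tool_rot: [[0.409, -0.913, 0.004], [-0.913, -0.409, 0.002], [-0.0, -0.004, -1.0]]
wrist_force: [2.2, 8.1, 5.5]
opening: 0.0078
grip_force: 30.1
```

Run:
```python
from h import *
st();tq()
```

```text
t 13.73 br [12.4 81.3] z 83.3 ang -146.1 F [2.2 8.1 5.5] M [ 1.477 -0.002  0.216] open 7.8 grip 30.11266976594925 q6 2.59
torque about stud 0.332 r 0.0208 phi br -53.3
```

>>> play_rows:
  moves: [24, 0, 0, 0, 0, 0, 0, 24, 0, 0, 0, 0, 0, 0, 24, 0, 0, -20, 0, 0, 0, 24, 0, 0, -45, 0, 0, 0, 24, 0, 0, -45, 0, 0, -0.12, 24, 0, 0, -45, 0, 0, -0.24, 24, 0, 0, -45, 0, 0, -0.36, 24, 0, 0, -45, 0, 0, -0.48, 24, 0, 0, -45, 0, 0, -0.6, 24, 0, 0, -45, 0, 0, -0.72]

```text
clock: 14.57
tcp_pos: [0.5635, -0.0257, 0.1262]
tool_rot: [[0.912, -0.409, -0.0], [-0.409, -0.912, -0.0], [-0.0, 0.001, -1.0]]
wrist_force: [-1.2, -0.3, -0.2]
opening: 0.0243
grip_force: 0.0
```

>>> play_rows:
  moves: [24, 0, 0, 0, 0, 0, -0.12, 24, 0, 0, 0, 0, 0, -0.24, 24, 0, 0, 0, 0, 0, -0.36, 24, 0, 0, 0, 0, 0, -0.48, 24, 0, 0, 0, 0, 0, -0.6, 24, 0, 0, 0, 0, 0, -0.72, 24, 0, 0, 0, 0, 0, -0.84, 24, 0, 0, 0, 0, 0, -0.96, 24, 0, 0, 0, 0, 0, -1.08, 24, 0, 0, 0, 0, 0, -1.2]

```text
clock: 15.4
tcp_pos: [0.5635, -0.0257, 0.1261]
tool_rot: [[0.712, 0.702, -0.0], [0.702, -0.712, -0.0], [-0.001, 0.0, -1.0]]
wrist_force: [-0.2, 0.2, 0.7]
opening: 0.0239
grip_force: 0.0
```

>>> play_rows:
  moves: [24, 0, 0, 0, 0, 0, -0.12, 24, 0, 0, 0, 0, 0, -0.24, 24, 0, 0, 0, 0, 0, -0.36, 24, 0, 0, 0, 0, 0, -0.48, 24, 0, 0, 0, 0, 0, -0.6, 24, 0, 0, 0, 0, 0, -0.72, 24, 0, 0, 0, 0, 0, -0.84, 24, 0, 0, 0, 0, 0, -0.96, 24, 0, 0, 0, 0, 0, -1.08, 24, 0, 0, 0, 0, 0, -1.2]

```text
clock: 16.23
tcp_pos: [0.5635, -0.0256, 0.1261]
tool_rot: [[-0.396, 0.918, -0.0], [0.918, 0.396, -0.0], [-0.0, -0.0, -1.0]]
wrist_force: [0.6, 0.2, 0.3]
opening: 0.0243
grip_force: 0.0
```

Run:
```python
from h import *
st();tq();print(row(12.4,81.3,83,33.9))
```

```text
t 16.23 br [10.9 79.1] z 126.1 ang 33.1 F [0.6 0.2 0.3] M [-0.027  0.037  0.044] open 24.3 grip 0.0 q6 -0.54
torque about stud 0.058 r 0.0218 phi br -60.0
[1.0, 2.5, 43.1, -0.0, 0.0, -0.013]
```

>>> play_rows:
  moves: [24, 1, 2.5, 22, 0, 0, -0.013, 24, 1, 2.5, 40, 0, 0, -0.013, 24, 1, 2.5, 43, 0, 0, -0.013, 24, 1, 2.5, 43, 0, 0, -0.013, 4, 1, 2.5, 43, 0, 0, -0.013, 4, 1, 2.5, 43, 0, 0, -0.013, 4, 1, 2.5, 43, 0, 0, -0.013, 4, 1, 2.5, 43, 0, 0, -0.013]

```text
clock: 16.9
tcp_pos: [0.5657, -0.024, 0.0846]
tool_rot: [[-0.402, 0.915, 0.0], [0.915, 0.402, -0.001], [-0.001, -0.0, -1.0]]
wrist_force: [-4.4, -2.5, 5.1]
opening: 0.0077
grip_force: 30.0
```

Run:
```python
from h import *
st();tq();arc(0.3,6)
```

```text
t 16.9 br [12.8 81.1] z 84.6 ang 33.5 F [-4.4 -2.5  5.1] M [-0.457  0.857  0.168] open 7.7 grip 30.0001323223114 q6 -0.55
torque about stud 0.059 r 0.0212 phi br -52.9
[np.float64(-0.0), np.float64(-1.1), 0.1] 0.05
[np.float64(-0.0), np.float64(-2.1), 0.1] 0.1
[np.float64(0.0), np.float64(-3.2), 0.2] 0.15
[np.float64(0.2), np.float64(-4.2), 0.3] 0.2
[np.float64(0.3), np.float64(-5.3), 0.4] 0.25
[np.float64(0.6), np.float64(-6.3), 0.4] 0.3
```

>>> play_rows:
  moves: [4, 0, -1.1, 0, 0, 0, 0.05, 4, 0, -2.1, 0.1, 0, 0, 0.1]

```text
clock: 17.07
tcp_pos: [0.5644, -0.0245, 0.0846]
tool_rot: [[-0.307, 0.952, 0.002], [0.952, 0.307, -0.001], [-0.001, 0.002, -1.0]]
wrist_force: [-1.4, 0.1, 3.3]
opening: 0.0079
grip_force: 30.5
```

```bash
python3 -c "
from h import *
st();tq()"
```

```text
t 17.07 br [11.6 80.4] z 84.6 ang 27.7 F [-1.4  0.1  3.3] M [-0.084  0.235  0.43 ] open 7.9 grip 30.47084927558899 q6 -0.45
torque about stud 0.403 r 0.0211 phi br -56.6
```

>>> play_rows:
  moves: [4, 0, -0.7, 0, 0, 0, 0.035, 4, 0, -1.4, 0, 0, 0, 0.07]

```text
clock: 17.23
tcp_pos: [0.5631, -0.0249, 0.0846]
tool_rot: [[-0.24, 0.971, 0.002], [0.971, 0.24, -0.001], [-0.001, 0.002, -1.0]]
wrist_force: [0.3, -0.4, 2.6]
opening: 0.0081
grip_force: 30.5
```

```bash
python3 -c "
from h import *
st();tq();arc(0.1,2)"
```

```text
t 17.23 br [10.4 79.7] z 84.6 ang 23.7 F [ 0.3 -0.4  2.6] M [-0.122  0.18   0.387] open 8.1 grip 30.54637764398649 q6 -0.38
torque about stud 0.39 r 0.021 phi br -60.2
[np.float64(-0.1), np.float64(-1.0), 0.1] 0.05
[np.float64(-0.1), np.float64(-2.1), 0.2] 0.1
```

The torque is about 0.37–0.39 N m, inside the snug band. Releasing and retreating for a check.

>>> play_rows:
  moves: [24, 0, 0, 0, 0, 0, 0, 24, 0, 0, 0, 0, 0, 0, 24, 0, 0, -15, 0, 0, 0, 24, 0, 0, -40, 0, 0, 0, 24, 0, 0, -80, 0, 0, 0, 24, 0, 0, -120, 0, 0, 0, 24, -40, 0, -130, 0, 0, 0, 24, -80, 0, -130, 0, 0, 0, 24, -120, 0, -130, 0, 0, 0, 24, -120, 0, -130, 0, 0, 0]

```text
clock: 18.07
tcp_pos: [0.5921, -0.1476, 0.2136]
tool_rot: [[-0.239, 0.971, 0.001], [0.971, 0.239, -0.003], [-0.004, 0.001, -1.0]]
wrist_force: [0.1, 0.6, -0.1]
opening: 0.0241
grip_force: 0.0
```

Run:
```python
from h import *
st();m=[]
crop("side",225,150,130,140,"c6s",4)
for i in range(25): viewer.snapshot("side");m.append(observe()["moment"][2])
print(np.mean(m),np.std(m))
```

```text
t 18.07 br [ 59.8 -36.3] z 213.6 ang 23.6 F [ 0.1  0.6 -0.1] M [-0.016  0.065  0.029] open 24.1 grip 0.0 q6 -0.57
0.003573513506339487 0.02887177987567794
```

View pics/c6s.png

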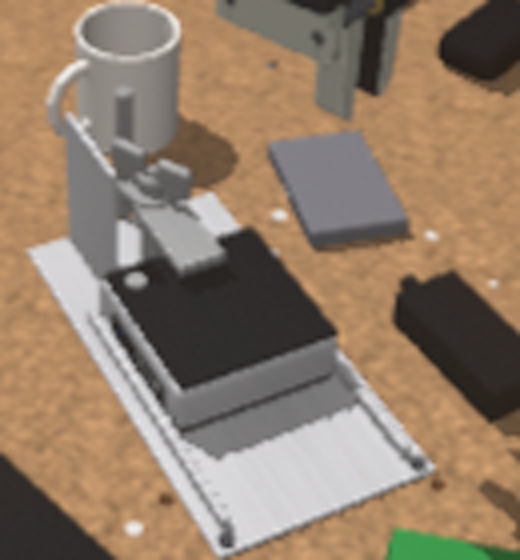

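The picture shows the bar down on the lid, the minipc home, and the mug, brick and drive in place. The moment sensor has no bias, so the torque estimate of about 0.37 N m stands. Handing in.

```bash
python3 -c "
from workcell import manip
print(manip.close_job())"
```

```text
the job is handed in; nothing more can be done
None
```

The mini computer was pushed home against the end stop, the wing nut was tightened clockwise to about 0.37 N m (estimated from noisy wrist readings; snug is 0.3–0.42), and the job was handed in at about 19 s with the arm clear; no verdict was returned.

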